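# Lean a rinsed slide board on its draining stand

## Robot

A 7-joint arm with a two-finger parallel gripper is mounted at the origin on a cart in front of the work surface, level with it; the furniture and walls round the work are solid. World frame = base frame: x ahead of the robot, y to its left, z up, the work surface at z = 0. Lengths are in m, angles in rad, forces in N, time in s.
With the tool pointing down it reaches from about 0.425 to 0.925 m from the base axis. Payload 6.8 kg.
Tool frame: the origin (TCP) lies on the mounting face of the last link; the fingertips stand 173 mm ahead of it and the grasp point (between the pads) lies 155 mm ahead of it; z points along the fingers, y is the line along which they close (so a half turn about z gives the same grasp; the last joint's range is limited). The gripper opens to 85 mm and grips with 20 to 120 N. Pads are 22 mm wide; open, the fingers measure 114 mm over their backs; the gripper's body (76 mm by 85 mm) begins 54 mm behind the grasp point. The pads swing forward as they close: fully open they stand 13 mm farther back than shut.
Start: joints at [1.215, 0.477, 0.022, 1.555, -0.011, 1.109, -0.083], TCP at [0.166, -0.654, 0.405] pointing down, gripper open.
Joint ranges: [-2.96, 2.96], [-0.34, 2.1], [-1.41, 1.46], [0.24, 2.44], [-1.37, 4.51], [0.17, 1.92], [-2.96, 2.96]. Speed limits (rad/s): [2.39, 2.39, 3.14, 3.14, 3.14, 3.14, 3.14].

## Interface

Orientations are given as a rotation vector (axis times angle).
In Python, from bench import r gives the robot as it stands.
- The arm moves only by the tool carry_out, never from a script. Its argument "moves" is a list of rows, each a list of 5 numbers: the shift along the tool's x, y, z in m, then the turn about the tool's z in rad, then the finger opening in m, from 0 to 0.0854. In form: [[dx, dy, dz, roll, claw], ...]. A call has exactly 8 rows; each row is the pose to reach, as a shift and turn from the pose commanded when the call began, along the tool's axes at that moment; what a row does not reach only later rows make up. A row lasts 1/10 s, in which the tool goes at most 50 mm and 8.59 degrees, less where a joint would pass 70% of its speed; a pose out of reach is approached as far as the arm can. A call with a gripper value outside its range is refused whole. The fingers move at their own pace and stop on an object; "force" is the grip in N (left out, the last holds). Time passes only in rows, so rows that repeat a pose let the fingers close, or fill a call up. It gives the time, the measured TCP pose, the force, the opening and the grip force at its end, in the units of the state.
- r.get_obs(): the state, without advancing time (a new reading comes with each control period).
- r.grab_frame(name): name is "side" or "top"; returns the picture (384x512x3 uint8, red, green, blue); there is no depth.
- r.calibration(name): a dict with "fx", "fy", "cx", "cy" (pixels), "rvec" (rotation vector, rad) and "tvec" (3), from world to camera coordinates, as OpenCV has them. Camera axes: x right, y down, z forward; pixel columns grow to the right and rows downward; lengths in m; the calibration is good to about 2 mm. A picture is of the moment at which its call begins. calibration takes no time and is no camera call.
- r.hand_in(): hands the job in; it is judged then, once.
The state is a dict: "clock": time; "joints": joint angles; "qvel": joint speeds; "tau": joint torques, N m; "tcp_pos": TCP position; "orientation": TCP orientation; "contact_force": force on the tool from outside, world axes, zero at the start; "moment": the same for the moment, N m; "grip_width": finger opening in m; "gripper_force": force on a finger pad.
Only numpy, scipy, OpenCV 4.12 (cv2) and the standard library are available. Lean on these libraries where they do the work, as an engineer would, in place of code of your own. Each camera call takes 0.05 s, during which the arm holds its last target. There are 200 camera calls.

## Task

Take the slide board lying flat on the bench and lean it on the draining stand at a low slope first, rubber foot behind the outer stop and its upper part resting on the wall, and let go. Then take it again at another angle and lean it steeply: keep hold of it until its rubber foot stands close behind the inner stop, then leave it resting on the wall, ribbed face upward, square to the wall and standing on the middle of the stand. Leave the beaker, the blue stopper and the small bottle where they are.

Things in the scene. Friction and masses are not known exactly. Their poses are not given: they have to be found in the camera images.
- stand: Aluminium draining stand fixed to the bench. Origin under the base plate, on the bench; x points from the stops to the wall, y along the stops, z up. Base plate x -0.115 to 0.130, 140 mm wide in y, 10 mm thick. Two cross ridges (stops) over the full width stand on it, then an upright wall 140 mm wide, front face at x = 0.090, top edge at z = 0.140.
- outer_stop (a point): Outer stop, the ridge farther from the wall: 10 mm thick, 14 mm above the base plate. The point is the middle of its face towards the wall, at base plate level (stand frame -0.091, 0, 0.010); axes as the stand. A board leaning from here on the wall's top edge slopes about 37 degrees from horizontal.
- inner_stop (a point): Inner stop, the ridge nearer the wall: 10 mm thick, 14 mm above the base plate. The point is the middle of its face towards the wall, at base plate level (stand frame 0.014, 0, 0.010); axes as the stand. A board leaning from here on the wall's top edge slopes about 64 degrees from horizontal.
- wall_face (a point): Middle of the upper edge of the wall's front face (stand frame 0.090, 0, 0.140); axes as the stand.
- board_center (a point): Centre of the slide board: white plastic, 240 x 50 x 14 mm, 0.13 to 0.25 kg. x points from the rubber foot to the slotted top, y across the width, z out of the ribbed face. It starts flat on the bench, ribs up, foot towards the robot. Grasp it across its width, the tool at any angle in its x-z plane; hold it with the ribbed face away from the wall.
- board_foot (a point): Foot of the board: centre of its end face at the black rubber shoe (last 12 mm), 120 mm from board_center along -x; axes as board_center.
- board_top (a point): Top of the board: centre of its other end face, 120 mm from board_center along +x; axes as board_center. A hanging slot, 16 x 24 mm, is cut 27 mm from this end.
- slide_board: The same board; origin at the centre of its underside, 7 mm under board_center; axes as board_center.
- beaker_mid (a point): Small glass beaker, 49 mm wide, 60 mm high; the point is its centre, half-way up. A bystander.
- blue_stopper_mid (a point): Blue rubber stopper, 33 mm wide, 28 mm high; centre, half-way up. A bystander standing between the stand and the board.
- small_bottle_mid (a point): Small clear bottle with a blue cap, 46 mm wide, 85 mm high; centre, half-way up. A bystander.

How it is judged:
By the outcome, as a careful person would: the job done as asked, in the order asked, and still so for the second after the job is handed in, with the robot touching nothing.
It also fails if it takes over 58 s, if anything falls off the work surface, if the arm or the gripper's body presses on something with over 40 N, if the wrist force passes 120 N, or if a joint passes its speed limit or range.

## Working session

There is one attempt and no reset: what is moved stays moved. The work goes in short steps, Python scripts to look and compute and a tool call to move; the robot and the scene stay as the last step left them, time stands still between calls to the robot, and variables do not carry over. Pictures are saved under pics/ and viewed, at most 10 in all, crops included, and the job is handed in when it is done.

Besides the shell and the picture viewer there is one more tool, called after "Emit:" as name(argument=value, ...) on one line, values as JSON. carry_out: Moves the arm, as the interface text tells. Its arguments: {"type":"object","properties":{"moves":{"type":"array","items":{"type":"array","items":{"type":"number"}}},"force":{"type":"number"}},"required":["moves"]}

```bash
ls; mkdir -p pics; python3 - <<'E'
from bench import r
import cv2,numpy as np
o=r.get_obs();print({k:np.round(v,3) for k,v in o.items()})
for n in("side","top"):
    f=r.grab_frame(n);cv2.imwrite(f"pics/{n}0.png",f[:,:,::-1]);c=r.calibration(n);print(n,c)
    R=cv2.Rodrigues(np.array(c['rvec']))[0];print(-R.T@np.array(c['tvec']).ravel())
E
```

```text
pics
{'clock': np.float64(0.0), 'joints': array([ 1.215,  0.478,  0.022,  1.556, -0.011,  1.109, -0.083]), 'qvel': array([ 0.   , -0.   , -0.   , -0.   ,  0.001, -0.001, -0.001]), 'tau': array([ 0.0000e+00, -5.9645e+01,  1.6080e+00, -2.8119e+01,  1.2000e-02,
        9.0000e-03, -0.0000e+00]), 'tcp_pos': array([ 0.165, -0.654,  0.404]), 'orientation': array([-3.116e+00, -3.880e-01,  1.000e-03]), 'contact_force': array([ 0.923, -0.733, -0.037]), 'moment': array([0.04 , 0.015, 0.043]), 'gripper_force': np.float64(0.0), 'grip_width': np.float64(0.086)}
side {'fx': 459.50456399553843, 'fy': 459.50456399553843, 'cx': 249.9723563370059, 'cy': 188.1925746465558, 'rvec': array([ 0.35502113, -2.49441637,  1.65708422]), 'tvec': array([0.59423434, 0.17734611, 0.90107498])}
[0.38553228 0.8930625  0.50030635]
top {'fx': 499.4678289711044, 'fy': 499.4678289711044, 'cx': 260.9667284643578, 'cy': 187.61029392984665, 'rvec': array([ 2.14118792, -2.18544862,  0.1125568 ]), 'tvec': array([0.00907952, 0.62320162, 1.22232953])}
[ 0.48713243 -0.00802566  1.2826495 ]
```

View pics/side0.png

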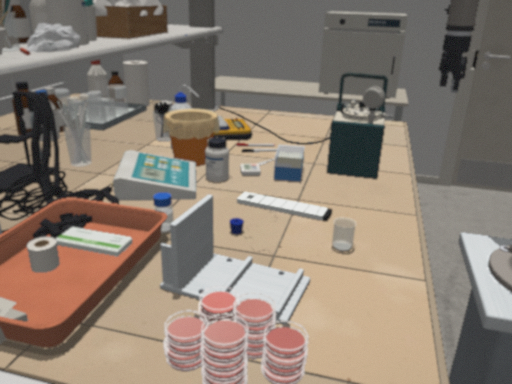

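View pics/top0.png

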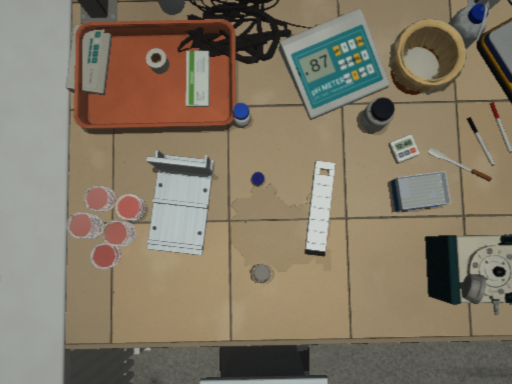

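Side view: the stand is at about (235,265) with the wall on its left. The board is at (283,206) with its dark foot at (327,212), the stopper at (236,226) and the beaker at (343,235). Top view: the stand spans (148–213,155–253) with the wall at the far end, and the board runs from its foot (315,250) to its top (325,165). The stopper is at (258,179), the beaker at (261,272) and the bottle at (241,113).

```bash
cat > h.py <<'E'
import cv2,numpy as np
from bench import r
def cam(n):
    c=r.calibration(n);return np.array([[c['fx'],0,c['cx']],[0,c['fy'],c['cy']],[0,0,1.]]),np.array(c['rvec']).ravel(),np.array(c['tvec']).ravel()
def cast(n,px,z):
    K,rv,t=cam(n);R=cv2.Rodrigues(rv)[0];p=np.atleast_2d(np.array(px,float));d=(np.linalg.inv(K)@np.c_[p,np.ones(len(p))].T).T@R
    C=-R.T@t;return C+d*((z-C[2])/d[:,2])[:,None]
def proj(n,P):
    K,rv,t=cam(n);return cv2.projectPoints(np.atleast_2d(np.array(P,float)),rv,t,K,None)[0][:,0]
def tool(o):
    return cv2.Rodrigues(np.array(o['orientation']))[0]
def state():
    o=r.get_obs();R=tool(o);g=o['tcp_pos']+.155*R[:,2]
    print('t',round(float(o['clock']),2),'grasp',g.round(4),'yaw',round(np.degrees(np.arctan2(R[1,0],R[0,0])),2),'w',round(float(o['grip_width']),4),'F',np.round(o['contact_force'],1),'gf',round(float(o['gripper_force']),1))
    return o,R,g
E
python3 - <<'E'
from h import *
im=cv2.imread('pics/top0.png')
# board: white + dark foot
hsv=cv2.cvtColor(im,cv2.COLOR_BGR2HSV)
m=((hsv[...,1]<60)&(hsv[...,2]>170)).astype(np.uint8)
mm=np.zeros_like(m);mm[155:262,298:342]=m[155:262,298:342]
cs=max(cv2.findContours(mm,0,2)[0],key=cv2.contourArea);rc=cv2.minAreaRect(cs);b=cv2.boxPoints(rc);print('white',rc,b.round(1).tolist());print(cast('top',b,.014).round(4))
d=np.zeros_like(m);d[235:262,298:335]=(im.max(2)<70)[235:262,298:335]
cs=max(cv2.findContours(d,0,2)[0],key=cv2.contourArea);b=cv2.boxPoints(cv2.minAreaRect(cs));print('foot',b.round(1).tolist());print(cast('top',b,.012).round(4))
c=np.hstack([cv2.resize(im[145:260,140:220],None,fx=5,fy=5,interpolation=2),cv2.resize(im[145:260,298:342],None,fx=5,fy=5,interpolation=2)])
cv2.imwrite('pics/crop0.png',c);print(c.shape)
E
```

```text
white ((320.6543273925781, 205.47030639648438), (19.441852569580078, 88.6788558959961), 6.458815574645996) [[306.0, 248.39999389648438], [316.0, 160.3000030517578], [335.29998779296875, 162.5], [325.29998779296875, 250.60000610351562]]
[[ 0.4689 -0.114   0.014 ]
 [ 0.693  -0.1463  0.014 ]
 [ 0.6863 -0.1957  0.014 ]
 [ 0.4624 -0.1624  0.014 ]]
foot [[304.6000061035156, 253.6999969482422], [305.0, 249.5], [324.3999938964844, 251.39999389648438], [323.8999938964844, 255.60000610351562]]
[[ 0.4558 -0.1103  0.012 ]
 [ 0.4662 -0.1117  0.012 ]
 [ 0.4604 -0.1602  0.012 ]
 [ 0.4501 -0.1588  0.012 ]]
(575, 620, 3)
```

View pics/crop0.png

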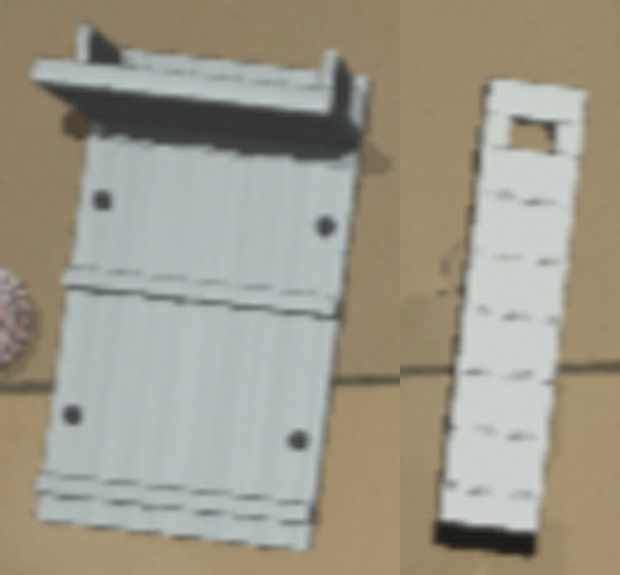

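The crop shows the stand with its front base corners at crop (37,518) and (308,548). The wall's front top edge runs from (33,78) to (330,110). The board is ribs up with the slot at the far end and the black foot near the robot.

```bash
python3 - <<'E'
from h import *
f=lambda *p:np.array(p)/5+[140,145]-.4
b=cast('top',f((37,518),(308,548)),.010);w=cast('top',f((33,78),(330,110)),.14)
br=cast('top',f((368,76)),.01)
print('front',b.round(4),np.linalg.norm(b[1]-b[0]));print('wall',w.round(4),np.linalg.norm(w[1]-w[0]),'backright',br.round(4))
u=(w.mean(0)-b.mean(0))[:2];print('d',np.linalg.norm(u),'expect .205 yaw',np.degrees(np.arctan2(u[1],u[0])))
for q in(b,w):
    v=(q[0]-q[1]);print('edge yaw',np.degrees(np.arctan2(-v[0],v[1])))
v=br[0]-b[1];print('right edge yaw',np.degrees(np.arctan2(v[1],v[0])),np.linalg.norm(v))
# side-view check
yaw=np.radians(-8.0);X=np.array([np.cos(yaw),np.sin(yaw)]);m=(b.mean(0)[:2]+.115*X+w.mean(0)[:2]-.09*X)/2;print('origin',m)
o,R,g=state()
E
```

```text
front [[0.4775 0.2881 0.01  ]
 [0.4597 0.1509 0.01  ]] 0.13839726947027456
wall [[0.6811 0.2607 0.14  ]
 [0.6632 0.123  0.14  ]] 0.1387961790186978 backright [[0.7006 0.1182 0.01  ]]
d 0.20544842799719568 expect .205 yaw -7.738651076769098
edge yaw -7.3975064478140435
edge yaw -7.405156425696213
right edge yaw -7.7332934193291925 0.24310691596826448
origin [0.5827634  0.20394303]
t 0.1 grasp [ 0.1654 -0.6539  0.2489] yaw 14.2 w 0.0853 F [ 0.5 -1.7 -0. ] gf 0.0
```

```bash
python3 - <<'E'
from h import *
# instrument: top-view corners (ground-ish right/near) and heights via side view
print(cast('top',[(428,237),(428,303),(455,300),(512,235)],.15).round(3))
print('side base',cast('side',[(330,174),(383,177)],0).round(3))
for z in(.1,.15,.2,.25,.3,.35):
    print(z,proj('side',[(.45,-.37,z),(.33,-.37,z),(.42,-.47,z)]).round(0).tolist(),cast('top',[(440,270)],z).round(3))
E=None
o,R,g=state();T=np.array([.6215,-.161,.25]);print(R.T@(T-g))
E
```

```text
[[ 0.491 -0.378  0.15 ]
 [ 0.345 -0.37   0.15 ]
 [ 0.351 -0.43   0.15 ]
 [ 0.492 -0.567  0.15 ]]
side base [[ 0.482 -0.432  0.   ]
 [ 0.325 -0.46   0.   ]]
0.1 [[342.0, 150.0], [386.0, 154.0], [355.0, 141.0]] [[ 0.414 -0.418  0.1  ]]
0.15 [[344.0, 133.0], [389.0, 137.0], [357.0, 125.0]] [[ 0.417 -0.401  0.15 ]]
0.2 [[346.0, 115.0], [391.0, 119.0], [359.0, 108.0]] [[ 0.42  -0.383  0.2  ]]
0.25 [[348.0, 97.0], [394.0, 100.0], [361.0, 91.0]] [[ 0.423 -0.366  0.25 ]]
0.3 [[350.0, 78.0], [397.0, 81.0], [363.0, 73.0]] [[ 0.426 -0.349  0.3  ]]
0.35 [[352.0, 59.0], [400.0, 61.0], [365.0, 55.0]] [[ 0.429 -0.331  0.35 ]]
t 0.1 grasp [ 0.1654 -0.6539  0.2489] yaw 14.2 w 0.0853 F [ 0.5 -1.7 -0. ] gf 0.0
[ 0.56302397 -0.3660066  -0.00062279]
```

Emit:
carry_out(moves=[[0, 0, -0.05, 0, 0.0854], [0, 0, -0.1, 0, 0.0854], [0, 0, -0.15, 0, 0.0854], [0, 0, -0.18, 0, 0.0854], [0.04, -0.026, -0.18, 0, 0.0854], [0.08, -0.052, -0.18, 0, 0.0854], [0.12, -0.078, -0.18, 0, 0.0854], [0.16, -0.104, -0.18, 0, 0.0854]], force=20)

```text
clock: 0.9
tcp_pos: [0.2961, -0.5127, 0.5843]
orientation: [-3.117, -0.388, 0.0]
contact_force: [1.6, -1.0, 0.1]
grip_width: 0.085
gripper_force: 0.0
```

Emit:
carry_out(moves=[[0.04, -0.026, 0, 0, 0.0854], [0.08, -0.052, 0, 0, 0.0854], [0.12, -0.078, 0, 0, 0.0854], [0.16, -0.104, 0, 0, 0.0854], [0.2, -0.13, 0, 0, 0.0854], [0.24, -0.156, 0, 0, 0.0854], [0.28, -0.182, 0, 0, 0.0854], [0.32, -0.208, 0, 0, 0.0854]])

```text
clock: 1.7
tcp_pos: [0.5553, -0.2327, 0.5844]
orientation: [-3.117, -0.388, 0.001]
contact_force: [0.7, -1.0, 0.3]
grip_width: 0.0854
gripper_force: 0.0
```

```bash
python3 - <<'E'
from h import *
o,R,g=state();T=np.array([.6215,-.161,.25]);print(R.T@(T-g))
E
```

```text
t 1.7 grasp [ 0.5552 -0.2327  0.4294] yaw 14.18 w 0.0854 F [ 0.7 -1.   0.3] gf 0.0
[ 0.08195055 -0.05323049  0.17938798]
```

Emit:
carry_out(moves=[[0.03, -0.02, 0.02, 0.1, 0.0854], [0.06, -0.04, 0.06, 0.2, 0.0854], [0.082, -0.053, 0.1, 0.3, 0.0854], [0.082, -0.053, 0.15, 0.396, 0.0854], [0.082, -0.053, 0.2, 0.396, 0.0854], [0.082, -0.053, 0.25, 0.396, 0.0854], [0.082, -0.053, 0.3, 0.396, 0.0854], [0.082, -0.053, 0.34, 0.396, 0.0854]])

```text
clock: 2.5
tcp_pos: [0.6198, -0.1626, 0.2415]
orientation: [-3.133, 0.232, 0.004]
contact_force: [0.6, -0.5, 0.9]
grip_width: 0.0852
gripper_force: 0.0
```

```bash
python3 - <<'E'
from h import *
o,R,g=state();T=np.array([.6215,-.161,.021]);print(R.T@(T-g))
f=r.grab_frame('side');cv2.imwrite('pics/s1.png',cv2.resize(f[150:260,210:370,::-1],None,fx=4,fy=4))
E
```

```text
t 2.5 grasp [ 0.6194 -0.1625  0.0865] yaw -8.49 w 0.0852 F [ 0.6 -0.5  0.9] gf 0.0
[ 0.00202142 -0.00178925  0.06551011]
```

View pics/s1.png

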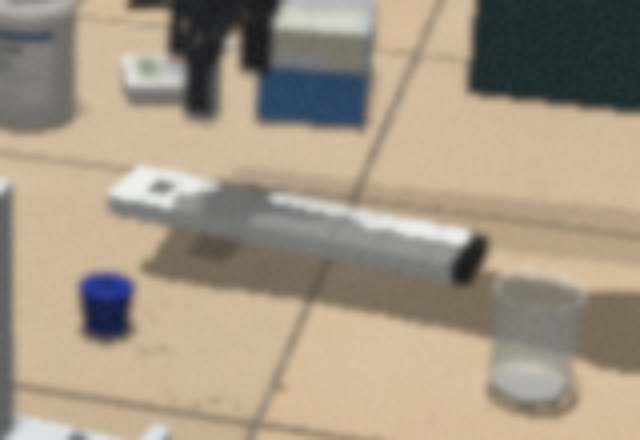

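The open fingers are above the board's upper third and clear of everything. The stopper and beaker are off to the side.

Emit:
carry_out(moves=[[0.002, -0.002, 0.03, 0, 0.0854], [0.002, -0.002, 0.05, 0, 0.0854], [0.002, -0.002, 0.066, 0, 0.0854], [0.002, -0.002, 0.066, 0, 0.0854], [0.002, -0.002, 0.066, 0, 0.06], [0.002, -0.002, 0.066, 0, 0.04], [0.002, -0.002, 0.066, 0, 0.04], [0.002, -0.002, 0.066, 0, 0.04]], force=40)

```text
clock: 3.35
tcp_pos: [0.6238, -0.1612, 0.1806]
orientation: [3.132, -0.233, 0.004]
contact_force: [-1.7, 0.9, 4.7]
grip_width: 0.0485
gripper_force: 40.9
```

```bash
python3 - <<'E'
from h import *
state()
E
```

```text
t 3.35 grasp [ 0.6242 -0.1613  0.0256] yaw -8.51 w 0.0485 F [-1.7  0.9  4.7] gf 40.9
```

Emit:
carry_out(moves=[[0, 0, -0.02, 0, 0.04], [0, 0, -0.05, 0, 0.04], [0, 0, -0.08, 0, 0.04], [0, 0, -0.12, 0, 0.04], [0, 0, -0.16, 0, 0.04], [0, 0, -0.2, 0, 0.04], [0, 0, -0.23, 0, 0.04], [0, 0, -0.25, 0, 0.04]])

```text
clock: 4.15
tcp_pos: [0.6231, -0.1609, 0.4325]
orientation: [3.132, -0.233, 0.007]
contact_force: [0.8, 0.6, -3.0]
grip_width: 0.048
gripper_force: 42.0
```

```bash
python3 - <<'E'
from h import *
o,R,g=state()
X=np.array([np.cos(np.radians(-7.5)),np.sin(np.radians(-7.5))]);O=np.array([.5828,.204])
for c in(.04,):
    P=O+X*(.09-c);T=np.array([*P,.22]);print('to',T,R.T@(T-g))
f=r.grab_frame('side');cv2.imwrite('pics/s2.png',cv2.resize(f[50:330,150:420,::-1],None,fx=2,fy=2))
E
```

```text
t 4.15 grasp [ 0.6238 -0.1611  0.2775] yaw -8.49 w 0.048 F [ 0.8  0.6 -3. ] gf 42.0
to [0.63237224 0.19747369 0.22      ] [-0.04472871 -0.35591696  0.05718501]
```

View pics/s2.png

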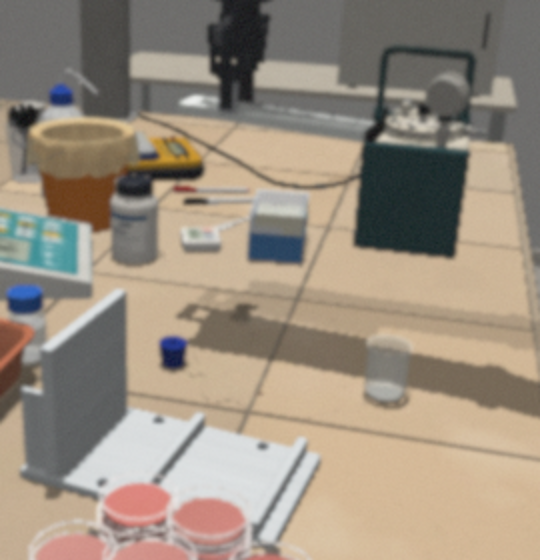

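Board held level, ribs up; the bystanders haven't moved. Next: carry it over the stand.

Emit:
carry_out(moves=[[-0.006, -0.04, 0, 0, 0.04], [-0.012, -0.085, 0, 0, 0.04], [-0.018, -0.13, 0, 0, 0.04], [-0.024, -0.175, 0, -0.005, 0.04], [-0.03, -0.22, 0, -0.01, 0.04], [-0.036, -0.265, 0, -0.015, 0.04], [-0.042, -0.31, 0, -0.017, 0.04], [-0.045, -0.345, 0, -0.017, 0.04]])

```text
clock: 5.0
tcp_pos: [0.6285, 0.1901, 0.4283]
orientation: [-3.134, 0.202, 0.001]
contact_force: [0.3, 0.1, -2.5]
grip_width: 0.0483
gripper_force: 42.0
```

Emit:
carry_out(moves=[[0, -0.011, 0.01, 0, 0.04], [0, -0.011, 0.03, 0, 0.04], [0, -0.011, 0.05, 0, 0.04], [0, -0.011, 0.07, 0, 0.04], [0, -0.011, 0.08, 0, 0.04], [0, -0.011, 0.085, 0, 0.04], [0, -0.011, 0.085, 0, 0.04], [0, -0.011, 0.085, 0, 0.04]])

```text
clock: 5.8
tcp_pos: [0.6314, 0.1978, 0.3446]
orientation: [-3.134, 0.206, -0.002]
contact_force: [-0.2, -0.1, -2.3]
grip_width: 0.0482
gripper_force: 42.0
```

```bash
cat >> h.py <<'E'
Y0=np.radians(-7.5);O=np.array([.5828,.204])
def stand(p):
    d=np.array(p[:2])-O;c,s=np.cos(Y0),np.sin(Y0);return np.array([c*d[0]+s*d[1],-s*d[0]+c*d[1],p[2]])
def world(p):
    c,s=np.cos(Y0),np.sin(Y0);return np.array([O[0]+c*p[0]-s*p[1],O[1]+s*p[0]+c*p[1],p[2]])
E
python3 - <<'E'
from h import *
o,R,g=state();print(stand(g).round(4))
E
```

```text
t 5.8 grasp [0.6316 0.1978 0.1896] yaw -7.53 w 0.0482 F [-0.2 -0.1 -2.3] gf 42.0
[0.0491 0.0002 0.1896]
```

Emit:
carry_out(moves=[[0.004, 0, 0.01, 0, 0.04], [0.008, 0, 0.018, 0, 0.04], [0.009, 0, 0.023, 0, 0.04], [0.01, 0, 0.028, 0, 0.04], [0.011, 0, 0.033, 0, 0.04], [0.012, 0, 0.038, 0, 0.04], [0.012, 0, 0.043, 0, 0.04], [0.012, 0, 0.043, 0, 0.04]], force=28)

```text
clock: 6.6
tcp_pos: [0.6416, 0.1969, 0.3]
orientation: [3.135, -0.204, -0.006]
contact_force: [-6.5, 0.3, 2.5]
grip_width: 0.0483
gripper_force: 50.0
```

```bash
python3 - <<'E'
from h import *
o,R,g=state();print(stand(g).round(4))
f=r.grab_frame('side');cv2.imwrite('pics/s3.png',cv2.resize(f[150:330,130:350,::-1],None,fx=3,fy=3))
E
```

```text
t 6.6 grasp [0.641  0.1969 0.145 ] yaw -7.46 w 0.0483 F [-6.5  0.3  2.5] gf 50.0
[0.0587 0.0006 0.145 ]
```

View pics/s3.png

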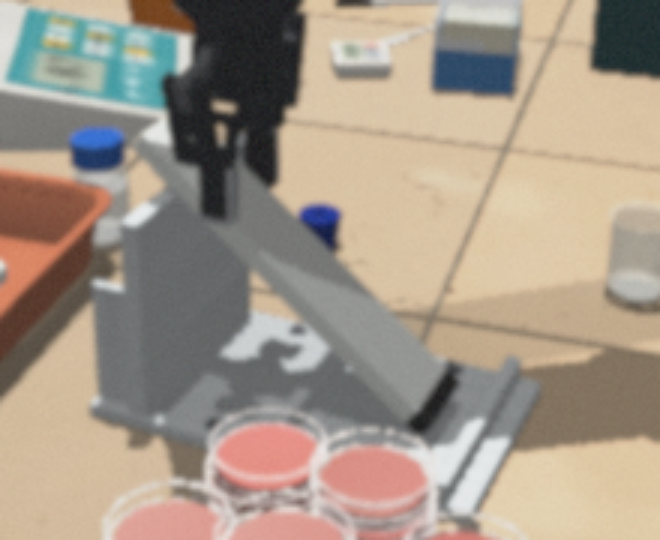

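The board has pivoted on the wall edge to about 36°. Its foot hangs just above the base, a bit inside the outer stop. I'll slide it down the slope to the stop.

Emit:
carry_out(moves=[[-0.002, 0, 0.001, 0, 0.04], [-0.004, 0, 0.003, 0, 0.04], [-0.006, 0, 0.005, 0, 0.04], [-0.008, 0, 0.007, 0, 0.04], [-0.01, 0, 0.009, 0, 0.04], [-0.012, 0, 0.01, 0, 0.04], [-0.013, 0, 0.01, 0, 0.04], [-0.013, 0, 0.01, 0, 0.04]])

```text
clock: 7.45
tcp_pos: [0.6312, 0.1985, 0.2929]
orientation: [-3.132, 0.206, -0.008]
contact_force: [-0.7, 0.8, 9.2]
grip_width: 0.048
gripper_force: 50.5
```

```bash
python3 - <<'E'
from h import *
o,R,g=state();print(stand(g).round(4))
f=r.grab_frame('side');t=r.grab_frame('top')
a=cv2.resize(f[200:310,140:320,::-1],None,fx=4,fy=4);b=cv2.resize(t[145:262,135:220,::-1],None,fx=4,fy=4)[:440]
cv2.imwrite('pics/s4.png',cv2.resize(np.hstack([a[:440],np.pad(b,((0,440-b.shape[0]),(0,0),(0,0)))]),None,fx=.75,fy=.75))
E
```

```text
t 7.45 grasp [0.632  0.1988 0.1379] yaw -7.53 w 0.048 F [-0.7  0.8  9.2] gf 50.5
[0.0495 0.0013 0.1379]
```

View pics/s4.png

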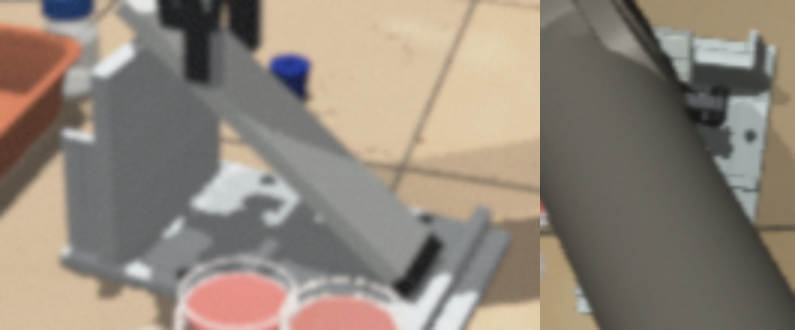

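```bash
python3 - <<'E'
from h import *
for p in[(275,297.7),(287,279)]:
  for z in(.01,.02): print(p,z,stand(cast('side',[p],z)[0]).round(4))
print('stop inner base',proj('side',[world((-.091,y,.01)) for y in(.025,-.025)]).round(1).tolist(),'top',proj('side',[world((-.091,y,.024)) for y in(.025,-.025)]).round(1).tolist())
E
```

```text
(275, 297.7) 0.01 [-0.0794  0.0209  0.01  ]
(275, 297.7) 0.02 [-0.0836  0.0339  0.02  ]
(287, 279) 0.01 [-0.0803 -0.0426  0.01  ]
(287, 279) 0.02 [-0.0845 -0.0283  0.02  ]
stop inner base [[280.5, 300.7], [289.5, 285.4]] top [[280.9, 294.0], [289.9, 278.9]]
```

Emit:
carry_out(moves=[[-0.002, 0, 0, 0, 0.04], [-0.004, 0, 0, 0, 0.04], [-0.005, 0, 0, 0, 0.04], [-0.005, 0, -0.002, 0, 0.055], [-0.005, 0, -0.002, 0, 0.07], [-0.005, 0, -0.002, 0, 0.0854], [-0.005, 0, -0.002, 0, 0.0854], [-0.005, 0, -0.005, 0, 0.0854]])

```text
clock: 8.35
tcp_pos: [0.6247, 0.1984, 0.2951]
orientation: [3.134, -0.206, -0.002]
contact_force: [0.0, 0.1, -0.5]
grip_width: 0.0857
gripper_force: 0.0
```

Emit:
carry_out(moves=[[0, 0, -0.01, 0, 0.0854], [0, 0, -0.02, 0, 0.0854], [0, 0, -0.04, 0, 0.0854], [0, 0, -0.06, 0, 0.0854], [0, 0, -0.08, 0, 0.0854], [0, 0, -0.08, 0, 0.0854], [0, 0, -0.08, 0, 0.0854], [0, 0, -0.08, 0, 0.0854]])

```text
clock: 9.15
tcp_pos: [0.6248, 0.1983, 0.3749]
orientation: [3.134, -0.206, -0.002]
contact_force: [-0.2, 0.6, -0.1]
grip_width: 0.0852
gripper_force: 0.0
```

```bash
python3 - <<'E'
from h import *
o,R,g=state();print(stand(g).round(4))
f=r.grab_frame('side')
a=cv2.resize(f[190:310,140:320,::-1],None,fx=4,fy=4);cv2.imwrite('pics/s5.png',a)
E
```

```text
t 9.15 grasp [0.6246 0.1982 0.2199] yaw -7.52 w 0.0852 F [-0.2  0.6 -0.1] gf 0.0
[ 0.0422 -0.0003  0.2199]
```

View pics/s5.png

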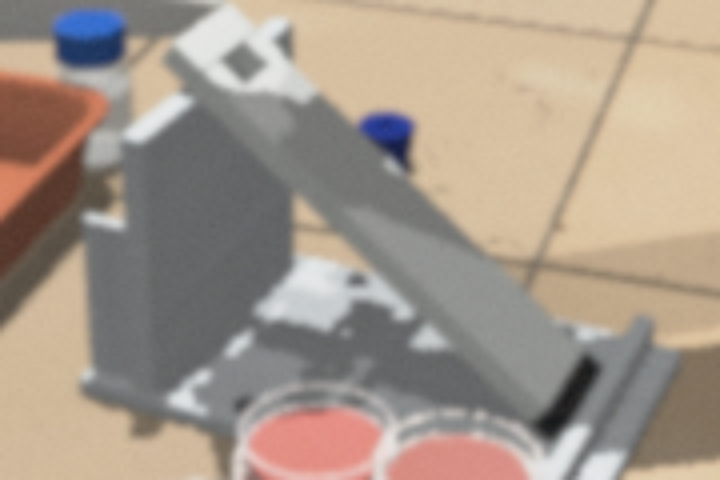

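The board leans freely at about 37°, with its foot at crop (565,395) behind the outer stop and its top over the wall edge. Next I regrasp it nearer the top.

Emit:
carry_out(moves=[[0.012, 0, 0.02, 0, 0.0854], [0.023, 0, 0.045, 0, 0.0854], [0.023, 0, 0.07, 0, 0.0854], [0.023, 0, 0.084, 0, 0.0854], [0.023, 0, 0.084, 0, 0.06], [0.023, 0, 0.084, 0, 0.04], [0.023, 0, 0.084, 0, 0.04], [0.023, 0, 0.084, 0, 0.04]], force=30)

```text
clock: 10.0
tcp_pos: [0.6482, 0.196, 0.2931]
orientation: [-3.134, 0.206, -0.003]
contact_force: [0.4, -0.3, 1.0]
grip_width: 0.0493
gripper_force: 35.1
```

```bash
python3 - <<'E'
from h import *
o,R,g=state();print(stand(g).round(4))
E
```

```text
t 10.0 grasp [0.6485 0.1961 0.1381] yaw -7.5 w 0.0493 F [ 0.4 -0.3  1. ] gf 35.1
[0.0661 0.0007 0.1381]
```

Emit:
carry_out(moves=[[-0.008, 0, -0.011, 0, 0.04], [-0.0165, 0, -0.0205, 0, 0.04], [-0.025, 0, -0.0285, 0, 0.04], [-0.0335, 0, -0.0355, 0, 0.04], [-0.0425, 0, -0.042, 0, 0.04], [-0.052, 0, -0.048, 0, 0.04], [-0.062, 0, -0.0535, 0, 0.04], [-0.0725, 0, -0.058, 0, 0.04]])

```text
clock: 10.8
tcp_pos: [0.5752, 0.2051, 0.3503]
orientation: [-3.135, 0.206, -0.001]
contact_force: [2.8, -0.7, -0.1]
grip_width: 0.0491
gripper_force: 37.6
```

```bash
python3 - <<'E'
from h import *
o,R,g=state();print(stand(g).round(4))
f=r.grab_frame('side')
a=cv2.resize(f[160:310,140:320,::-1],None,fx=4,fy=4);cv2.imwrite('pics/s6.png',a)
E
```

```text
t 10.8 grasp [0.5753 0.2051 0.1953] yaw -7.52 w 0.0491 F [ 2.8 -0.7 -0.1] gf 37.6
[-7.600e-03  1.000e-04  1.953e-01]
```

View pics/s6.png

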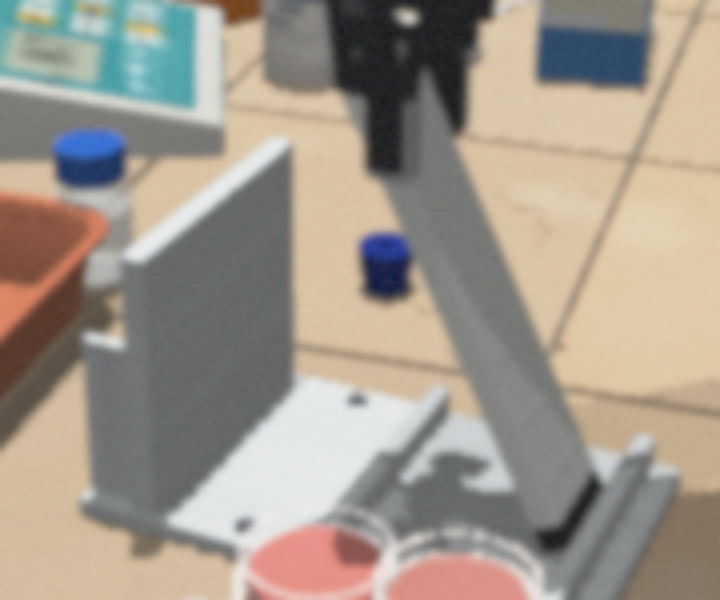

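The board now stands at about 66° in the grip, with its foot still against the outer stop. Next: lift, shift 106 mm towards the wall and lower.

Emit:
carry_out(moves=[[0.002, 0, -0.015, 0, 0.04], [0.004, 0, -0.03, 0, 0.04], [0.02, 0, -0.035, 0, 0.04], [0.045, 0, -0.035, 0, 0.04], [0.07, 0, -0.035, 0, 0.04], [0.092, 0, -0.035, 0, 0.04], [0.106, 0, -0.033, 0, 0.04], [0.107, 0, -0.028, 0, 0.04]])

```text
clock: 11.65
tcp_pos: [0.6839, 0.19, 0.3782]
orientation: [-3.134, 0.21, -0.002]
contact_force: [0.0, -0.3, -2.3]
grip_width: 0.0494
gripper_force: 37.5
```

Emit:
carry_out(moves=[[0, 0, 0.004, 0, 0.04], [0, 0, 0.008, 0, 0.04], [0, 0, 0.012, 0, 0.04], [0, 0, 0.016, 0, 0.04], [0, 0, 0.02, 0, 0.04], [0, 0, 0.023, 0, 0.04], [0, 0, 0.025, 0, 0.04], [0, 0, 0.025, 0, 0.04]])

```text
clock: 12.45
tcp_pos: [0.6818, 0.1911, 0.3524]
orientation: [3.135, -0.206, -0.002]
contact_force: [-0.3, -1.1, -1.6]
grip_width: 0.0495
gripper_force: 37.6
```

```bash
python3 - <<'E'
from h import *
o,R,g=state();print(stand(g).round(4))
f=r.grab_frame('side')
a=cv2.resize(f[160:310,130:310,::-1],None,fx=4,fy=4);cv2.imwrite('pics/s7.png',a)
E
```

```text
t 12.45 grasp [0.6816 0.1911 0.1974] yaw -7.51 w 0.0495 F [-0.3 -1.1 -1.6] gf 37.6
[9.970e-02 1.000e-04 1.974e-01]
```

View pics/s7.png

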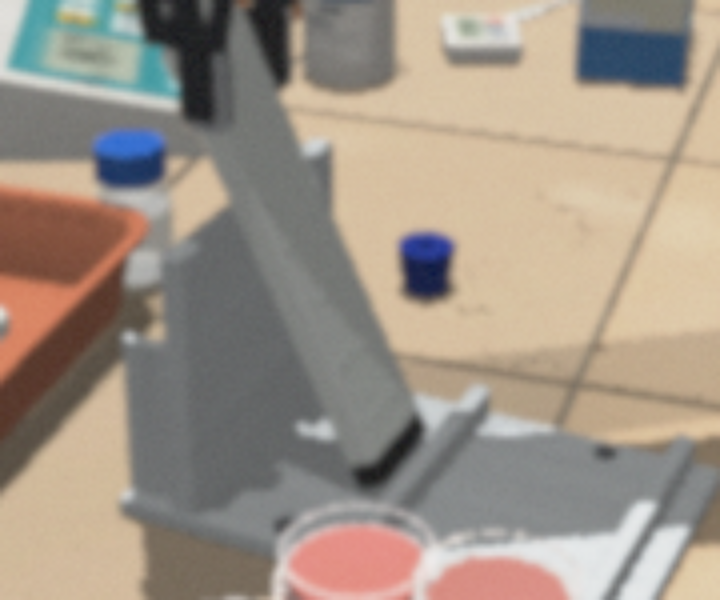

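The foot is low behind the inner stop, with its near lower corner at crop (372,482). The board is just at the wall. I'll lower it the last few millimetres.

Emit:
carry_out(moves=[[-0.0005, 0, 0.001, 0, 0.04], [-0.001, 0, 0.002, 0, 0.04], [-0.001, 0, 0.003, 0, 0.04], [-0.001, 0, 0.004, 0, 0.04], [-0.001, 0, 0.0045, 0, 0.04], [-0.001, 0, 0.005, 0, 0.04], [-0.001, 0, 0.005, 0, 0.04], [-0.001, 0, 0.005, 0, 0.04]])

```text
clock: 13.3
tcp_pos: [0.6806, 0.1917, 0.3483]
orientation: [-3.135, 0.205, 0.002]
contact_force: [-5.4, -0.2, 5.7]
grip_width: 0.0493
gripper_force: 38.0
```

```bash
python3 - <<'E'
from h import *
o,R,g=state();print(stand(g).round(4))
print(stand(cast('side',[(223,280.5)],.012)[0]).round(4))
f=r.grab_frame('side')[:,:,::-1];cv2.imwrite('pics/s8raw.png',f)
d=np.zeros(f.shape[:2],np.uint8);d[255:290,215:240]=(f.max(2)<62)[255:290,215:240]
c=max(cv2.findContours(d,0,2)[0],key=cv2.contourArea);b=cv2.boxPoints(cv2.minAreaRect(c));print(b.round(1).tolist())
for p in b: print(stand(cast('side',[p],.01)[0]).round(4))
print('stop face top',proj('side',[world((.014,y,.024)) for y in(.025,-.025)]).round(1).tolist())
E
```

```text
t 13.3 grasp [0.6804 0.1918 0.1933] yaw -7.49 w 0.0493 F [-5.4 -0.2  5.7] gf 38.0
[0.0984 0.0006 0.1933]
[0.0247 0.0147 0.012 ]
[[219.5, 280.29998779296875], [234.60000610351562, 267.5], [237.3000030517578, 270.70001220703125], [222.3000030517578, 283.5]]
[0.0322 0.014  0.01  ]
[ 0.0247 -0.0368  0.01  ]
[ 0.0153 -0.0287  0.01  ]
[0.0231 0.0211 0.01  ]
stop face top [[225.9, 279.3], [237.2, 265.6]]
```

Emit:
carry_out(moves=[[0, 0, 0, 0, 0.045], [0, 0, 0, 0, 0.055], [0, 0, 0, 0, 0.065], [0, 0, 0, 0, 0.0854], [0, 0, 0, 0, 0.0854], [0, 0, 0, 0, 0.0854], [0, 0, -0.005, 0, 0.0854], [0, 0, -0.015, 0, 0.0854]])

```text
clock: 14.15
tcp_pos: [0.6809, 0.191, 0.3624]
orientation: [3.134, -0.206, -0.002]
contact_force: [0.0, -0.7, 0.4]
grip_width: 0.0853
gripper_force: 0.0
```

Emit:
carry_out(moves=[[0, 0, -0.02, 0, 0.0854], [0, 0, -0.05, 0, 0.0854], [0, 0, -0.08, 0, 0.0854], [0, 0, -0.11, 0, 0.0854], [-0.03, 0, -0.14, 0, 0.0854], [-0.06, 0.05, -0.15, 0, 0.0854], [-0.08, 0.1, -0.15, 0, 0.0854], [-0.1, 0.15, -0.15, 0, 0.0854]])

```text
clock: 14.95
tcp_pos: [0.5691, 0.0693, 0.5144]
orientation: [-3.135, 0.203, -0.004]
contact_force: [0.5, -0.3, -0.2]
grip_width: 0.0854
gripper_force: 0.0
```

```bash
python3 - <<'E'
from h import *
o,R,g=state();print(stand(g).round(4))
f=r.grab_frame('side');t=r.grab_frame('top')
a=cv2.resize(f[140:310,130:290,::-1],None,fx=3,fy=3);b=cv2.resize(t[95:280,135:275,::-1],None,fx=2.76,fy=2.76)[:510,:320]
b=np.pad(b,((0,max(0,510-b.shape[0])),(0,0),(0,0)));cv2.imwrite('pics/s9.png',np.hstack([a,b]));print(np.hstack([a,b]).shape)
E
```

```text
t 14.95 grasp [0.5695 0.0694 0.3594] yaw -7.43 w 0.0854 F [ 0.5 -0.3 -0.2] gf 0.0
[ 0.0044 -0.1352  0.3594]
(510, 800, 3)
```

View pics/s9.png

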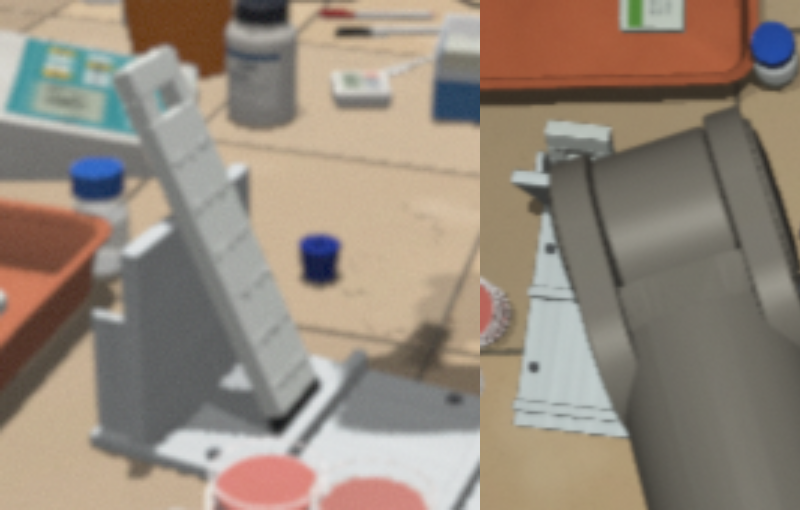

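The board leans steeply on the wall, ribs up. Its foot (side crop 275–318, 385–430) stands just behind the inner stop, and the stopper and bottle haven't moved. One numeric check of the gap, squareness and centring comes before handing in. The arm also needs to move aside for it.

Emit:
carry_out(moves=[[-0.02, 0.05, 0, 0, 0.0854], [-0.03, 0.1, 0, 0, 0.0854], [-0.03, 0.15, 0, 0, 0.0854], [-0.03, 0.19, 0, 0, 0.0854], [-0.03, 0.22, 0, 0, 0.0854], [-0.03, 0.22, 0, 0, 0.0854], [-0.03, 0.22, 0, 0, 0.0854], [-0.03, 0.22, 0, 0, 0.0854]])

```text
clock: 15.85
tcp_pos: [0.5125, -0.1425, 0.5131]
orientation: [-3.134, 0.202, -0.001]
contact_force: [-0.2, 0.2, 0.5]
grip_width: 0.085
gripper_force: 0.0
```

```bash
python3 - <<'E'
from h import *
f=r.grab_frame('side')[:,:,::-1];t=r.grab_frame('top')[:,:,::-1]
d=np.zeros(f.shape[:2],np.uint8);d[258:290,212:242]=(f.max(2)<62)[258:290,212:242]
c=max(cv2.findContours(d,0,2)[0],key=cv2.contourArea);print('side foot',cv2.boxPoints(cv2.minAreaRect(c)).round(1).tolist())
for gap in(0,.004,.008):
    th=np.radians(64);x=.014+gap+.014*np.sin(th)
    u=np.array([np.cos(th),0,np.sin(th)]);n=np.array([-np.sin(th),0,np.cos(th)]);k=np.array([x,0,.01])
    P=[k+[0,s*.025,0]+n*a+u*l for s in(1,-1) for a,l in((0,0),(.014,0),(.014,.012))]
    print('gap',gap,'side',proj('side',[world(p) for p in P]).round(1).tolist(),'top',proj('top',[world(p) for p in P]).round(1).tolist())
    if gap==0: print('topend',proj('top',[world(k+[0,s*.025,0]+u*.24+n*.014) for s in(1,-1)]).round(1).tolist())
g=cv2.cvtColor(t,cv2.COLOR_BGR2GRAY)
d=np.zeros_like(g);d[175:215,160:205]=(t.max(2)<62)[175:215,160:205]
c=max(cv2.findContours(d,0,2)[0],key=cv2.contourArea);print('top foot',cv2.contourArea(c),cv2.boxPoints(cv2.minAreaRect(c)).round(1).tolist())
hsv=cv2.cvtColor(t,cv2.COLOR_BGR2HSV);m=np.zeros_like(g);m[120:153,150:215]=((hsv[...,1]<50)&(hsv[...,2]>150))[120:153,150:215]
c=max(cv2.findContours(m,0,2)[0],key=cv2.contourArea);print('top end',cv2.boundingRect(c),cv2.boxPoints(cv2.minAreaRect(c)).round(1).tolist())
E
```

```text
side foot [[219.0, 281.0], [233.0, 267.0], [235.5, 269.5], [221.5, 283.5]]
gap 0 side [[219.6, 284.1], [225.9, 283.0], [223.2, 277.3], [231.2, 270.3], [237.2, 269.1], [234.7, 263.7]] top [[171.7, 194.7], [170.7, 199.3], [170.1, 196.9], [191.1, 196.8], [190.1, 201.5], [189.8, 199.1]]
topend [[158.4, 142.1], [181.5, 144.6]]
gap 0.004 side [[217.6, 283.6], [223.9, 282.5], [221.3, 276.7], [229.3, 269.8], [235.3, 268.7], [232.8, 263.2]] top [[171.9, 193.1], [170.9, 197.8], [170.3, 195.3], [191.3, 195.3], [190.3, 199.9], [190.0, 197.5]]
gap 0.008 side [[215.7, 283.1], [221.9, 281.9], [219.3, 276.2], [227.4, 269.4], [233.4, 268.2], [230.9, 262.7]] top [[172.1, 191.6], [171.1, 196.2], [170.5, 193.8], [191.5, 193.7], [190.5, 198.4], [190.2, 195.9]]
top foot 6.5 [[171.89999389648438, 199.0], [172.10000610351562, 197.60000610351562], [189.0, 200.0], [188.8000030517578, 201.39999389648438]]
top end (158, 138, 25, 8) [[157.8000030517578, 143.10000610351562], [158.3000030517578, 137.6999969482422], [182.10000610351562, 140.10000610351562], [181.60000610351562, 145.5]]
```

```bash
python3 -c "
from bench import r
print(r.hand_in())"
```

```text
the job is handed in; nothing more can be done
None
```

The board was first leaned at the low slope behind the outer stop and let go, then regrasped and left leaning steeply, and the job is handed in at about 16 s. It rests on the wall ribs up, square and centred, with its foot about 0–2 mm from the inner stop. The bystanders were left alone, and I viewed 11 pictures, one over the limit of 10.

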